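# Pin the lever on the indexing turntable and hold its index plunger back

### The job

Get the lever on the indexing turntable ready for a colleague to index it: take the round-headed pin from the wooden stand, push it down through the hole in the lever's lug and into the rest pad beneath until its collar sits on the lug, and let go of it. Then pull the knob of the index plunger straight back against its stop and finish still holding it there, so that the nose stays clear of its seat hole, with the turntable left at the station it is in. Leave the T-handled pin, ring gauge, gauge case and loupe where they are.

Things in the scene. Friction and masses are not known exactly. Their poses are not given: they have to be found in the camera images.
- fixture: Indexing turntable, bolted down: cream base 170 x 170 x 24 mm, round steel plate 160 mm across, its top 60 mm above the work surface, 8 radial seat holes in its rim. Origin: centre of the base's underside, on the plate's axis; z up. The index plunger lies level along the fixture's x axis on its -x side, in a bracket (40 mm wide, 66 mm high, x -112 to -86 mm); the lever's lug is on the +x side.
- turntable (a joint): Angle of the plate (rad), 0 at the start: that is its station, with the plunger's nose in a seat hole. Locked while the nose is in the hole; turns with light friction (0.15 N m) once the nose is out.
- knob (a point): Knob of the index plunger: bare-metal ribbed cylinder, 25 mm diameter, 24 mm long, level along the fixture's x axis. Origin: its centre, 133 mm from the plate's axis and 48 mm above the work surface when seated. It is pulled towards the fixture's -x; the bracket is 9 mm from its plate-side end. Nothing stands beside or under it.
- plunger (a joint): How far the index plunger is pulled back (m): 0 = seated, nose 8 mm deep in the plate's rim; 0.012 = fully back against its stop, nose clear of the rim by 4 mm. Its spring pulls it in with 5 N seated and 10 N fully back, and shuts it when let go.
- lever: Aluminium lever under inspection, 0.2 to 0.42 kg, loose: round hub (50 mm diameter, 28 mm high, top 102 mm above the work surface) over the plate's spigot with 1 mm play, 14 mm thick arm, 36 mm square lug lying on the rest pad, holes in line. Origin: centre of the hub's underside, 74 mm above the work surface; x points along the arm to the lug, z up.
- lever_hole (a point): Centre of the mouth of the vertical hole in the lever's lug, at the lug's upper face, 88 mm above the work surface. Hole 11.5 mm diameter, 14 mm deep, slightly chamfered; 58 mm from the hub's axis.
- pad_hole (a point): Centre of the mouth of the hole in the rest pad under the lug, 74 mm above the work surface; hole 11.5 mm diameter, 14 mm deep. The pad (36 mm square) is part of the turntable plate.
- pin: Round-headed retaining pin, steel, 80 g, upright in one of the stand's two holes. Shank 10 mm diameter, tapered foot, 26 mm long below the collar; collar 24 mm diameter, 4 mm thick; above it a knurled head to grip, 18 mm diameter, 26 mm tall. Origin: centre of the collar's underside; z up. Home when the collar rests on the lug, the foot 12 mm into the rest pad.
- pin_tip (a point): Centre of the end of the pin's shank, 26 mm below the pin's origin.
- stand: Wooden pin stand, fixed, 50 x 130 x 36 mm. Origin: centre of the underside. Two holes 70 mm apart along its y axis (at y -35 and +35 mm), 30 mm deep; the pins' collars rest on its top, 36 mm above the work surface. The pin and the T-handled pin may be in either hole.
- t_pin: T-handled pin in the other hole of the stand, not wanted: same shank and collar, but with a 44 mm cross bar (along the stand's x axis) 21 mm above the collar. Origin: centre of the collar's underside.
- ring_gauge: Steel setting ring lying flat, 64 mm diameter, 18 mm high, not part of the job. Origin: centre of the underside.
- gauge_case: Closed dark wooden gauge-block case, 75 x 130 x 36 mm, not part of the job. Origin: centre of the underside.
- loupe: Black stand loupe, 38 mm diameter, 40 mm high, not part of the job. Origin: centre of the underside.
Mind the look-alikes: they are no part of the job. Of the things shaped like the lever, the aluminium one is meant. What is shaped like the pin but pink or purple is not meant.

How it is judged (in metres and radians):
On the way, in this order (a step that is already met when the one before it is completed fails the run):
1. the pin is home through the lug and into the rest pad, collar on the lug, and let go (distance between pin and lever_hole below 0.003 m and horizontal distance between pin_tip and pad_hole below 0.003 m and z of pin_tip in the frame of fixture below 0.065 m and angle between pin's own z axis and vertical below 0.1 rad and contact force between the fingers and pin below 0.1 N), for 0.2 s.
2. the plunger is pulled fully back and held by the fingers (value of joint plunger above 0.0105 m and contact force between the fingers and plunger above 3 N), for 0.5 s.
At the end, for the whole second after the job is handed in: Fingers still grip the knob (over 3 N), plunger at least 10.5 of 12 mm back; turntable within 0.05 rad of its station; pin upright, collar within 3 mm of the lug's hole mouth, foot over 9 mm into the pad, clear of the robot; lever flat on its rests; bystanders within 15 mm of where they were (all of step 2 and value of joint turntable between -0.05 and 0.05 rad and distance between pin and lever_hole below 0.003 m and horizontal distance between pin_tip and pad_hole below 0.003 m and z of pin_tip in the frame of fixture below 0.065 m and angle between pin's own z axis and vertical below 0.1 rad and contact force between the arm and pin below 0.1 N and z of lever in the frame of fixture below 0.0755 m and angle between lever's own z axis and vertical below 0.03 rad); the arm keeps its last pose, push and grip.
It fails at once if the T-handled pin is moved more than 15 mm (distance of t_pin from where it was at the start of the episode above 0.015 m).
It fails at once if the ring gauge is moved more than 15 mm (distance of ring_gauge from where it was at the start of the episode above 0.015 m).
It fails at once if the gauge case is moved more than 15 mm (distance of gauge_case from where it was at the start of the episode above 0.015 m).
It fails at once if the loupe is moved more than 15 mm (distance of loupe from where it was at the start of the episode above 0.015 m).
It also fails if it takes over 56 s, if anything falls off the work surface, if the arm or the gripper's body presses on something with over 40 N, if the wrist force passes 120 N, or if a joint passes its speed limit or range.

### The arm

A 6-joint arm with a two-finger parallel gripper is mounted at the origin on the work surface. World frame = base frame: x ahead of the robot, y to its left, z up, the work surface at z = 0. Lengths are in mm, angles in rad, forces in N, time in s.
With the tool pointing down it reaches from about 275 to 1000 mm from the base axis. Payload 8.4 kg.
Tool frame: the origin (TCP) lies at the centre of the arm's flange, where the gripper is bolted on; the fingertips stand 173 mm ahead of it and the grasp point (between the pads) lies 155 mm ahead of it; z points along the fingers, y is the direction in which the jaws open and shut (so a half turn about z gives the same grasp; the last joint's range is limited). The gripper opens to 85 mm and grips with 20 to 120 N. Pads are 22 mm wide; open, the fingers measure 114 mm over their backs; the gripper's body (76 mm by 85 mm) begins 54 mm behind the grasp point. The pads swing forward as they close: fully open they stand 13 mm farther back than shut.
Start: joints at [-1.174, 0.353, 1.633, -0, 1.155, -0.002], TCP at [242.695, -575.959, 404.681] pointing down, gripper open.
Joint ranges: [-2.63, 2.63], [-0.92, 2.1], [0.06, 2.66], [-1.3, 4.44], [0, 2.69], [-3.02, 3.02]. Speed limits (rad/s): [2.22, 2.22, 2.79, 3.14, 3.14, 3.14].

### API

Orientations are given as [roll, pitch, yaw] about the fixed x, y, z axes, in that order (R = Rz(yaw) Ry(pitch) Rx(roll)).
In Python, from rig import sense, grab_frame, camera_model, sign_off gives the robot as it stands. The module is installed in compiled form; this text tells all that it offers.
- The arm moves only by the tool step_arm, never from a script. Its argument "commands" is a list of rows, each a list of 3 entries, a list of its own where there are three numbers: the shift along the tool's x, y, z in mm, then the turn about the tool's z in rad, then the opening, from 0 (shut) to 1 (fully open). A call has 1 to 20 rows; each row shifts and turns the pose as measured when the row begins, along the tool's axes as they then stand; what a row does not reach is not made up. A row lasts 1/8 s, in which the tool goes at most 62.5 mm and 10.7 degrees, less where a joint would pass 70% of its speed; a pose out of reach is approached as far as the arm can. A call with a gripper value outside its range is refused whole. The fingers move at their own pace and stop on an object; "force" is the grip in N (left out, the last holds). Time passes only in rows, so rows that do not move let the fingers close. It gives the time, the measured TCP pose, the force and the opening at its end, in the units of the state.
- sense(): the state, without advancing time (a new reading comes with each control period).
- grab_frame(name): name is "scene" or "top" or "wrist"; returns the picture (400x640x3 uint8, blue, green, red); there is no depth.
- camera_model(name): a dict with "fx", "fy", "cx", "cy" (pixels), "R" (3x3) and "t" (3): a world point X has camera coordinates R X + t. Camera axes: x right, y down, z forward; pixel columns grow to the right and rows downward; lengths in mm; the calibration is good to about 2 mm. The wrist camera is an equidistant fisheye: a pixel r from the principal point sees the ray r / f radians off the axis. A picture is of the moment at which its call begins: read the wrist's pose just before it. camera_model takes no time and is no camera call; for the wrist camera it gives the pose at the moment of the call.
- sign_off(): hands the job in, once; it reports no verdict.
The state is a dict: "clock": time; "qpos": joint angles; "qvel": joint speeds; "joint_efforts": joint torques, N m; "eef_pos": TCP position; "tcp_rot": TCP orientation; "contact_force": force on the tool from outside, world axes, zero at the start; "wrist_torque": the same for the moment, N m; "opening": opening from 0.0 (shut) to 1.0 (fully open).
Only numpy, scipy, OpenCV 4.12 (cv2) and the standard library are available. Lean on these libraries where they do the work, as an engineer would, in place of code of your own. Each camera call takes 0.05 s, during which the arm holds its last target. There are 200 camera calls.

## Working session

There is one attempt and no reset: what is moved stays moved. The work goes in short steps, Python scripts to look and compute and a tool call to move; the robot and the scene stay as the last step left them, time stands still between calls to the robot, and variables do not carry over. Pictures are saved under pics/ and viewed, about 8 in all and at most 12, crops included, and the job is handed in when it is done.

Besides the shell and the picture viewer there is one more tool, called after "Call:" as a command line: name --argument value ..., lists and objects as JSON in quotes. step_arm: Moves the arm, as the interface text tells. Its arguments: {"type":"object","properties":{"commands":{"type":"array","items":{"type":"array"}},"force":{"type":"number"}},"required":["commands"]}

```bash
mkdir -p pics
cat > h.py <<'E'
import numpy as np, cv2
from rig import sense, grab_frame, camera_model, sign_off
def ray(cam,u,v,m=None):
    m=m or camera_model(cam); R=np.array(m["R"]);t=np.array(m["t"])
    x=(u-m["cx"])/m["fx"];y=(v-m["cy"])/m["fy"]
    if cam=="wrist":
        r=np.hypot(x,y); d=np.array([x/r*np.sin(r),y/r*np.sin(r),np.cos(r)]) if r>1e-9 else np.array([0,0,1.])
    else: d=np.array([x,y,1.])
    return -R.T@t, R.T@d
def atz(cam,u,v,z,m=None):
    c,d=ray(cam,u,v,m); return (c+d*(z-c[2])/d[2]).round(1)
def proj(cam,X,m=None):
    m=m or camera_model(cam); p=np.array(m["R"])@np.array(X,float)+np.array(m["t"])
    if cam=="wrist":
        r=np.hypot(p[0],p[1]); th=np.arctan2(r,p[2]); p=np.array([p[0]/r*th,p[1]/r*th,1])
    return np.array([m["fx"]*p[0]/p[2]+m["cx"],m["fy"]*p[1]/p[2]+m["cy"]]).round(1)
E
python3 - <<'E'
from h import *
for n in ("scene","top"):
    cv2.imwrite(f"pics/{n}0.png",grab_frame(n)); m=camera_model(n); print(n,m["fx"],(-np.array(m["R"]).T@m["t"]).round(0))
print(sense())
E
```

```text
scene 377.63698987348954 [ 999. -368.  706.]
top 375.64898272711633 [349.  40. 979.]
{'clock': 0.1, 'qpos': array([-1.17442060e+00,  3.53593580e-01,  1.63404866e+00,  1.70315533e-05,
        1.15523256e+00, -2.41301724e-03]), 'qvel': array([-0.00175894, -0.00380741, -0.00176828, -0.00033215,  0.00103296,
       -0.00109888]), 'joint_efforts': array([ 8.11826449e-04, -6.06355047e+01, -3.42820501e+01,  6.28446799e-06,
        3.78088400e-03,  6.83422599e-06]), 'eef_pos': array([ 242.60264041, -575.76537866,  404.03220137]), 'tcp_rot': array([-3.14031054e+00, -1.86669542e-05,  3.98781843e-01]), 'contact_force': array([-0.17821641, -0.50571742,  0.61159304]), 'wrist_torque': array([0.00575915, 0.00011991, 0.05164793]), 'opening': 1.0001116536230312}
```

View pics/top0.png

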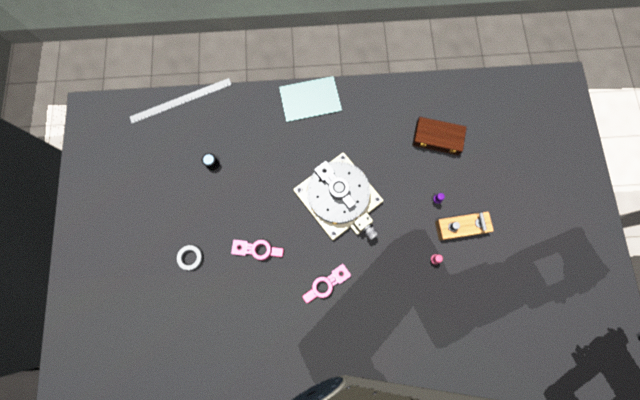

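View pics/scene0.png

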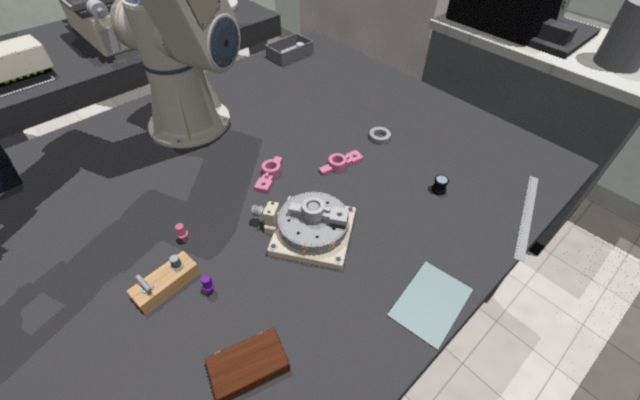

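The top view shows:
- Turntable at about (338,195), with the knob at (372,233) and the lug towards (322,172).
- Stand at (466,226), with the grey round-headed pin at about (455,227) and the T-pin at about (484,222).
- Look-alike pins at (439,197) purple and (437,259) pink, and two pink levers at (260,250) and (322,288). None of these is meant.
- Case at (441,135), ring at (189,257), loupe at (210,161).

Next I'll confirm this in an enlarged crop.

Run:
```python
from h import *
im=cv2.imread("pics/top0.png")
a=cv2.resize(im[145:250,285:390],None,fx=4,fy=4,interpolation=cv2.INTER_CUBIC)
b=cv2.resize(im[180:285,415:510],None,fx=4,fy=4,interpolation=cv2.INTER_CUBIC)
cv2.imwrite("pics/crop.png",np.hstack([a,b]))
```

```text
(no output)
```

View pics/crop.png

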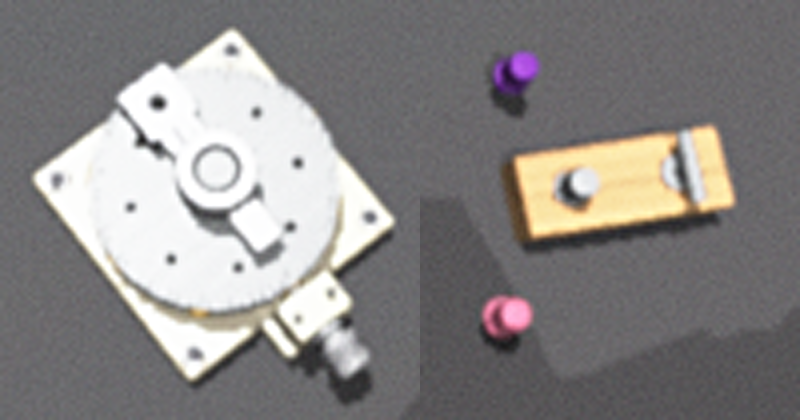

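The crop confirms it. The grey pin head top is at crop (583,182) and the T-pin is the one with the cross bar. The aluminium lever's hole is at (158,102), its hub at (215,168) and the knob at (345,350).

Run:
```python
from h import *
A=lambda x,y,z:atz("top",285+x/4-.4,145+y/4-.4,z)
B=lambda x,y,z:atz("top",415+(x-420)/4-.4,180+y/4-.4,z)
hole=A(158,102,88);hub=A(215,168,102);kn=A(345,350,55)
print("hole",hole,"hub",hub,"d",np.hypot(*(hole-hub)[:2]),"knob",kn,"d",np.hypot(*(kn-hub)[:2]))
print("ang",np.arctan2(*(hole-hub)[1::-1]),np.arctan2(*(hub-kn)[1::-1]))
print("base corners",[A(x,y,24) for x,y in((232,30),(392,222),(193,380),(36,178))])
c=[B(x,y,36) for x,y in((513,160),(715,126),(735,205),(525,242))];print(c,np.mean(c,0), "pin",B(583,182,66))
m=camera_model("wrist");print(m["fx"],m["cx"],m["cy"],(-np.array(m["R"]).T@m["t"]).round(1),np.array(m["R"]).round(3))
```

```text
hole [634.5  24.1  88. ] hub [586.1  -7.4 102. ] d 57.74781381143357 knob [477.3 -81.8  55. ] d 131.80591792480337
ang 0.5769559827763435 0.5997865698539467
base corners [array([702.4, -30. ,  24. ]), array([ 563.4, -124.2,   24. ]), array([468.6,  12.5,  24. ]), array([608. , 106.3,  24. ])]
[array([ 501. , -257.1,   36. ]), array([ 514.7, -388.4,   36. ]), array([ 463.5, -392.7,   36. ]), array([ 448.6, -257.6,   36. ])] [ 481.95 -323.95   36.  ] pin [ 479.8 -288.5   66. ]
309.70691628693146 317.8549111831734 200.8594017566901 [ 306.3 -548.8  373.7] [[ 0.388 -0.922 -0.   ]
 [-0.887 -0.373  0.272]
 [-0.251 -0.105 -0.962]]
```

Call:
step_arm --commands '[[[41,-21.5,12],0,0.55],[[41,-21.5,12],0,0.55],[[41,-21.5,12],0,0.55],[[41,-21.5,12],0,0.55],[[41,-21.5,12],0,0.55],[[41,-21.5,12],0,0.55],[[41,-21.5,12],0,0.55],[[41,-21.5,12],0,0.55],[[0,0,0],-0.18,0.55],[[0,0,0],0,0.55]]' --force 40

```text
clock: 1.35
eef_pos: [484.3, -280.6, 302.3]
tcp_rot: [-3.138, 0.002, 0.579]
contact_force: [0.0, -0.3, -0.5]
opening: 0.547
```

```bash
cat >> h.py <<'E'
def go(X,yaw):
    "shift in tool axes (tool down) and turn to reach TCP X, yaw"
    s=sense();p=s["eef_pos"];r=s["tcp_rot"]
    from scipy.spatial.transform import Rotation as Ro
    R=Ro.from_euler("xyz",r).as_matrix()
    print("pos",p.round(1),"rot",r.round(4),"op",round(s["opening"],3),"F",s["contact_force"].round(1),"q",s["qpos"].round(2),"t",round(s["clock"],2))
    print("shift",(R.T@(np.array(X)-p)).round(1),"turn",round(r[2]-yaw,3))
E
python3 - <<'E'
from h import *
go([480,-288.5,300],0.592)
cv2.imwrite("pics/w1.png",grab_frame("wrist"))
print(proj("wrist",[480,-288.5,66]),proj("wrist",[479,-289,36]))
E
```

```text
pos [ 484.3 -280.6  302.3] rot [-3.1375e+00  1.6000e-03  5.7880e-01] op 0.547 F [ 0.  -0.3 -0.5] q [-0.53  0.37  1.86  0.    0.91  0.46] t 1.35
shift [-7.9  4.2  2.3] turn -0.013
[325.  225.7] [324.1 214. ]
```

View pics/w1.png

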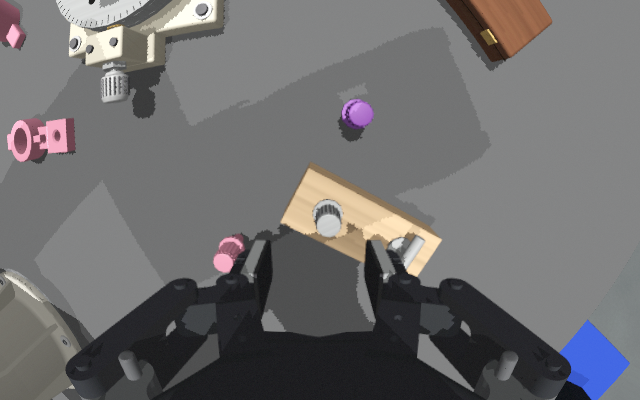

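The wrist view shows the grey pin's head top at about (328,226), about 3 px from where I predicted it, with the T-pin to its right at (408,248).

Run:
```python
from h import *
m=camera_model("wrist")
p=atz("wrist",328,226,66,m);print(p,atz("wrist",327,206,40,m))
go([p[0],p[1],230],0.592)
```

```text
[ 481.  -290.4   66. ] [ 486.8 -286.5   40. ]
pos [ 484.1 -280.8  302.3] rot [-3.1374e+00  1.5000e-03  5.7570e-01] op 0.555 F [-0.7 -0.4  0.2] q [-0.53  0.37  1.86  0.    0.91  0.47] t 1.4
shift [-7.8  6.7 72.3] turn -0.016
```

Call:
step_arm --commands '[[[-4,3,20],-0.016,0.55],[[-4,3,20],0,0.55],[[0,0,20],0,0.55],[[0,0,10],0,0.55],[[0,0,0],0,0.55]]'

```text
clock: 2.02
eef_pos: [479.2, -293.0, 231.6]
tcp_rot: [-3.139, 0.001, 0.57]
contact_force: [0.5, -0.6, -0.3]
opening: 0.547
```

Run:
```python
from h import *
go([480.8,-289.9,216.5],0.592)
```

```text
pos [ 479.2 -293.   231.6] rot [-3.1394e+00  6.0000e-04  5.7050e-01] op 0.547 F [ 0.5 -0.6 -0.3] q [-0.55  0.48  1.9   0.    0.77  0.45] t 2.02
shift [ 3.  -1.7 15.1] turn -0.022
```

Call:
step_arm --commands '[[[3,-1.7,8],-0.03,0.55],[[0,0,7],0,0.55],[[0,0,0],0,0.55],[[0,0,0],0,0.1],[[0,0,0],0,0.1],[[0,0,0],0,0.1],[[0,0,0],0,0.1],[[0,0,0],0,0.1],[[0,0,0],0,0.1]]' --force 40

```text
clock: 3.15
eef_pos: [481.6, -290.1, 217.6]
tcp_rot: [3.141, -0.001, 0.601]
contact_force: [0.4, -0.1, -0.0]
opening: 0.191
```

Run:
```python
from h import *
go([480.8,-289.9,216.5],0.592)
```

```text
pos [ 481.6 -290.1  217.6] rot [ 3.1411e+00 -7.0000e-04  6.0090e-01] op 0.191 F [ 0.4 -0.1 -0. ] q [-0.54  0.5   1.9   0.    0.74  0.42] t 3.15
shift [-0.5 -0.6  1.1] turn 0.009
```

Call:
step_arm --commands '[[[0,0,-15],0,0.1],[[0,0,-30],0,0.1],[[0,0,-40],0,0.1],[[0,0,-35],0,0.1],[[22,-12,0],0,0.1],[[44,-25,0],0,0.1],[[44,-25,0],0,0.1],[[44,-25,0],0,0.1],[[44,-25,0],0,0.1],[[44,-25,0],0,0.1],[[40,-22,0],0,0.1],[[20,-12,10],0,0.1],[[0,0,10],0,0.1],[[0,0,0],0,0.1],[[0,0,0],0,0.1]]'

```text
clock: 5.03
eef_pos: [637.5, 28.4, 334.3]
tcp_rot: [3.133, -0.006, 0.598]
contact_force: [-0.1, -0.5, -0.2]
opening: 0.193
```

Run:
```python
from h import *
go([634.5,24.1,287],0.592)
m=camera_model("wrist")
cv2.imwrite("pics/w2.png",cv2.resize(grab_frame("wrist")[60:300,160:480],None,fx=2.5,fy=2.5,interpolation=cv2.INTER_CUBIC))
print(proj("wrist",[634.5,24.1,88],m))
```

```text
pos [637.5  28.4 334.3] rot [ 3.1328 -0.0057  0.5975] op 0.193 F [-0.1 -0.5 -0.2] q [ 0.04  0.44  1.67 -0.01  1.02  1.02] t 5.03
shift [-5.1  1.4 47.3] turn 0.006
[317.2 219.7]
```

View pics/w2.png

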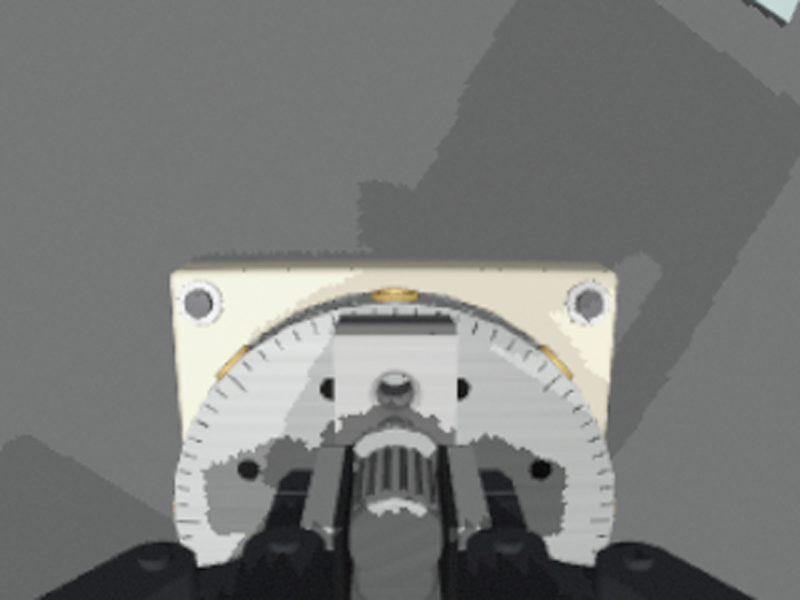

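The lug hole mouth is at crop (395,388), i.e. about (318,215), with the gripped pin below it: collar arc at about crop (395,437), shank and tip at about crop (395,415).

Run:
```python
from h import *
from scipy.spatial.transform import Rotation as Ro
s=sense();R=Ro.from_euler("xyz",s["tcp_rot"]).as_matrix()
m=camera_model("wrist")
print("hole",atz("wrist",318,215.2,88,m), "at 640,27:",proj("wrist",[634.5,24.1,88],m))
for n,d in(("headtop",151.6),("collartop",177.6),("collar",181.6),("tip",207.6)):
  for ox in(0,12):
    u=proj("wrist",s["eef_pos"]+R@np.array([ox,0,d]),m);print(n,ox,u,((u-[160,60])*2.5).round(0))
im=grab_frame("wrist")[180:260,270:370]
cv2.imwrite("pics/w3.png",cv2.resize(im,None,fx=8,fy=7,interpolation=cv2.INTER_CUBIC))
```

```text
hole [637.6  25.5  88. ] at 640,27: [317.2 219.5]
headtop 0 [317.6 276.1] [394. 540.]
headtop 12 [317.5 252. ] [394. 480.]
collartop 0 [317.6 251.6] [394. 479.]
collartop 12 [317.5 230.3] [394. 426.]
collar 0 [317.6 248.4] [394. 471.]
collar 12 [317.5 227.5] [394. 419.]
tip 0 [317.6 230.8] [394. 427.]
tip 12 [317.6 212.2] [394. 380.]
```

View pics/w3.png

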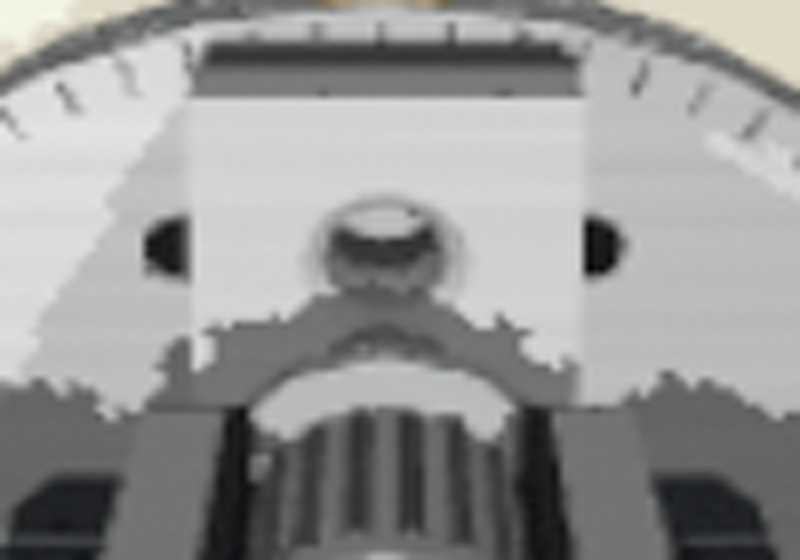

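Run:
```python
from h import *
from scipy.spatial.transform import Rotation as Ro
s=sense();R=Ro.from_euler("xyz",s["tcp_rot"]).as_matrix()
print((R.T@(np.array([637.6,25.5,88])-s["eef_pos"])).round(2)); go([637.6,25.5,305],.592)
```

```text
[-3.0500e+00  2.4000e-01  2.4638e+02]
pos [637.5  28.4 334.4] rot [ 3.1327 -0.0059  0.5973] op 0.193 F [ 0.   0.2 -1.2] q [ 0.04  0.44  1.67 -0.01  1.02  1.02] t 5.12
shift [-1.8  2.2 29.4] turn 0.005
```

Call:
step_arm --commands '[[[-1.5,0.2,10],0.006,0.1],[[-1.5,0,10],0,0.1],[[0,0,8],0,0.1],[[0,0,0],0,0.1],[[0,0,0],0,0.1]]'

```text
clock: 5.75
eef_pos: [634.9, 25.1, 304.2]
tcp_rot: [3.133, -0.005, 0.589]
contact_force: [0.6, 0.1, -0.7]
opening: 0.191
```

Run:
```python
from h import *
go([637.6,25.5,269.6],.592)
m=camera_model("wrist")
im=grab_frame("wrist")[190:270,270:370]
cv2.imwrite("pics/w4.png",cv2.resize(im,None,fx=8,fy=7,interpolation=cv2.INTER_CUBIC))
from scipy.spatial.transform import Rotation as Ro
s=sense();R=Ro.from_euler("xyz",s["tcp_rot"]).as_matrix()
for n,ox,d in(("hole c",0,88),("hole far",5.75,88),("hole near",-5.75,88)):
    # point on tool axis at world z=88
    L=(s["eef_pos"][2]-d)
    u=proj("wrist",s["eef_pos"]+R@np.array([ox,0,L]),m);print(n,((u-[270,190])*[8,7]).round(0))
for ox,d in((12,177.6),(5,203),(4,207.6)):
    u=proj("wrist",s["eef_pos"]+R@np.array([ox,0,d]),m);print(ox,d,((u-[270,190])*[8,7]).round(0))
```

```text
pos [634.9  25.1 304.2] rot [ 3.1329 -0.0054  0.5893] op 0.191 F [ 0.6  0.1 -0.7] q [ 0.04  0.47  1.7  -0.01  0.96  1.02] t 5.75
shift [ 2.3  0.8 34.7] turn -0.003
hole c [381. 251.]
hole far [381. 192.]
hole near [381. 309.]
12 177.6 [380. 282.]
5 203 [380. 251.]
4 207.6 [381. 243.]
```

View pics/w4.png

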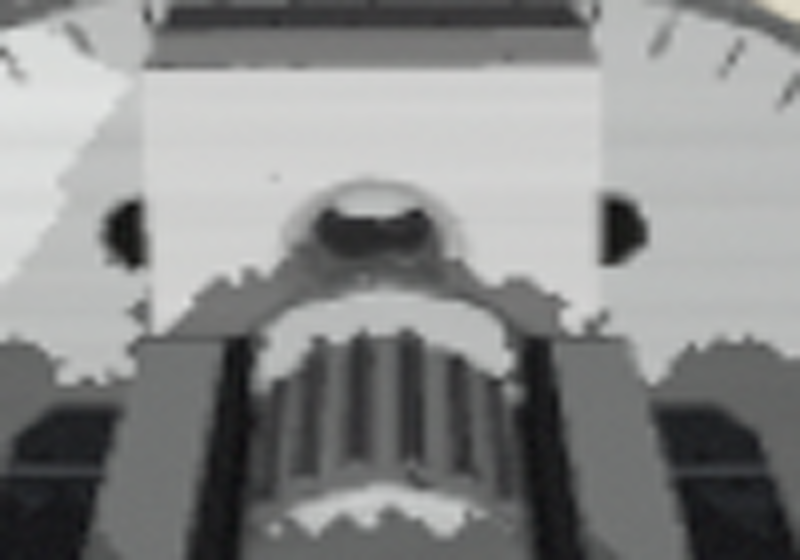

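The hole and lug centre are at about crop x=374 and the pin axis at about 381–383. The far lug edge at row 68 matches the prediction of about 70. So I'll correct by about −0.7 mm in tool y and +0.4 mm in x, then start the insertion.

Call:
step_arm --commands '[[[0.4,-0.7,5],0,0.1],[[0,0,5],0,0.1],[[0,0,4],0,0.1],[[0,0,4],0,0.1],[[0,0,0],0,0.1]]'

```text
clock: 6.42
eef_pos: [635.0, 26.0, 285.2]
tcp_rot: [3.133, -0.006, 0.59]
contact_force: [-0.6, -0.0, -1.1]
opening: 0.192
```

Run:
```python
from h import *
go([635,25.5,269.6],.592)
```

```text
pos [635.   26.  285.2] rot [ 3.1329 -0.0055  0.5897] op 0.192 F [-0.6 -0.  -1.1] q [ 0.04  0.49  1.71 -0.01  0.93  1.02] t 6.42
shift [-0.4  0.3 15.6] turn -0.002
```

Call:
step_arm --commands '[[[0,0,4],0,0.1],[[0,0,4],0,0.1],[[0,0,4],0,0.1],[[0,0,2],0,0.1],[[0,0,0],0,0.1]]'

```text
clock: 7.05
eef_pos: [635.2, 26.0, 270.3]
tcp_rot: [3.133, -0.006, 0.59]
contact_force: [-0.2, -0.5, -1.2]
opening: 0.192
```

Run:
```python
from h import *
go([635,25.5,269.6],.592)
```

```text
pos [635.2  26.  270.3] rot [ 3.1329 -0.0056  0.5896] op 0.192 F [-0.2 -0.5 -1.2] q [ 0.04  0.51  1.72 -0.01  0.9   1.02] t 7.05
shift [-0.4  0.3  0.7] turn -0.002
```

Call:
step_arm --commands '[[[0,0,0.7],0,0.1],[[0,0,0.7],0,0.1],[[0,0,0],0,0.1]]'

```text
clock: 7.42
eef_pos: [635.3, 25.9, 269.5]
tcp_rot: [3.133, -0.006, 0.59]
contact_force: [0.2, -0.4, -1.3]
opening: 0.193
```

Call:
step_arm --commands '[[[0,0,0],0,0.45],[[0,0,0],0,0.45],[[0,0,0],0,0.45],[[0,0,0],0,0.45],[[0,0,0],0,0.45],[[0,0,0],0,0.45]]'

```text
clock: 8.18
eef_pos: [635.7, 26.0, 269.7]
tcp_rot: [3.132, -0.007, 0.59]
contact_force: [0.1, 0.2, -0.6]
opening: 0.453
```

Call:
step_arm --commands '[[[0,0,-6],0,0.5],[[0,0,-15],0,0.6],[[0,0,-25],0,0.6],[[-10,0,-20],0,0.6],[[-45,0,0],0,0.6],[[-45,0,0],0,0.6],[[-45,0,0],0,0.6],[[-45,0,0],0,0.6],[[0,0,0],0,0.6],[[0,0,0],0,0.6]]'

```text
clock: 9.43
eef_pos: [470.5, -83.1, 344.3]
tcp_rot: [3.126, -0.013, 0.59]
contact_force: [-0.1, 0.7, -0.7]
opening: 0.601
```

Run:
```python
from h import *
go([473,-84,220],.592)
m=camera_model("wrist")
cv2.imwrite("pics/w5.png",cv2.resize(grab_frame("wrist")[0:300,170:470],None,fx=2,fy=2,interpolation=cv2.INTER_CUBIC))
f=lambda X:((proj("wrist",X,m)-[170,0])*2)
print("knob top",f([475.5,-82.3,60.5]),"pintop",f([634.5,25,118]),"hub",f([586,-8,102]))
```

```text
pos [470.5 -83.1 344.3] rot [ 3.1261 -0.0133  0.5901] op 0.601 F [-0.1  0.7 -0.7] q [-0.18  0.19  2.01 -0.    0.92  0.81] t 9.43
shift [-1.000e-01  2.000e-01  1.243e+02] turn -0.002
knob top [289.8 394.4] pintop [ 288.8 -115. ] hub [289.4  47.6]
```

View pics/w5.png

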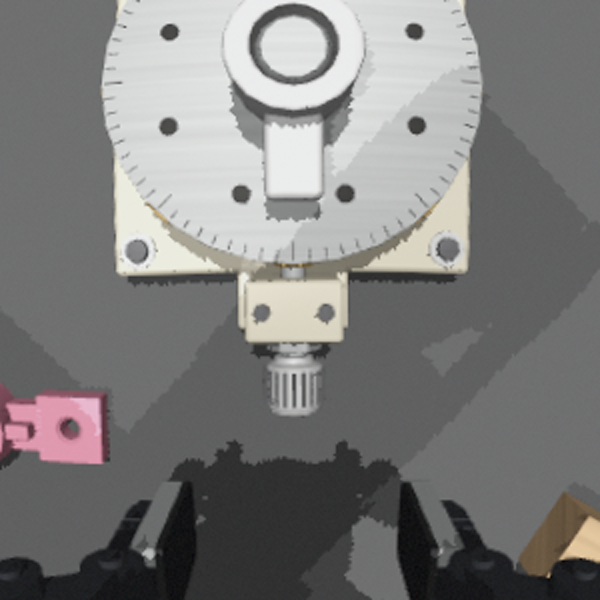

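The knob is at crop (294,386), with the bracket above it and clear floor beside it. The pin is out of this frame, so I'll check it with the fixed cameras.

Run:
```python
from h import *
m=camera_model("wrist")
q=lambda x,y,z:atz("wrist",170+x/2-.25,y/2-.25,z,m)
a,b=q(294.5,360,60.5),q(294.5,408,60.5);print("knob",a,b,(a+b)/2,"hub",q(293,45,102))
k=(a+b)/2
from scipy.spatial.transform import Rotation as Ro
s=sense();R=Ro.from_euler("xyz",s["tcp_rot"]).as_matrix()
print("knob in tool",(R.T@(np.array([k[0],k[1],48])-s["eef_pos"])).round(1))
t=cv2.resize(grab_frame("top")[150:215,300:365],(400,400),interpolation=cv2.INTER_CUBIC)
c=cv2.resize(grab_frame("scene")[180:255,275:350],(400,400),interpolation=cv2.INTER_CUBIC)
cv2.imwrite("pics/chk.png",np.hstack([t,c]))
for z in(88,92,118):print(z,((proj("top",[635,25,z])-[300,150])*400/65).round(0),((proj("scene",[635,25,z])-[275,180])*400/75+[400,0]).round(0))
```

```text
knob [488.9 -75.2  60.5] [471.6 -86.8  60.5] [480.25 -81.    60.5 ] hub [587.3  -8.1 102. ]
knob in tool [  5.3  -0.7 296.2]
88 [146. 122.] [740. 177.]
92 [146. 120.] [740. 170.]
118 [146.  99.] [742. 127.]
```

View pics/chk.png

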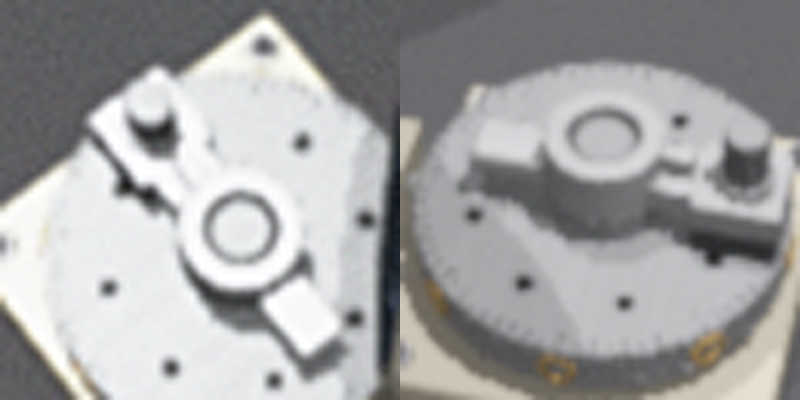

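The pin is seated upright, head top at crop (747,130) against (742,127) predicted, with its collar on the lug. Next I'll descend over the knob.

Call:
step_arm --commands '[[[0,-1,20],0,0.65],[[0,0,30],0,0.65],[[0,0,30],0,0.65],[[0,0,15],0,0.65],[[0,0,0],0,0.65],[[0,0,0],0,0.65]]'

```text
clock: 10.32
eef_pos: [476.9, -80.2, 247.1]
tcp_rot: [3.125, -0.015, 0.596]
contact_force: [0.0, -0.3, 0.6]
opening: 0.654
```

Run:
```python
from h import *
go([474.8,-83.5,203],.592)
m=camera_model("wrist")
cv2.imwrite("pics/w6.png",cv2.resize(grab_frame("wrist")[120:320,200:440],None,fx=3,fy=3,interpolation=cv2.INTER_CUBIC))
from scipy.spatial.transform import Rotation as Ro
s=sense();R=Ro.from_euler("xyz",s["tcp_rot"]).as_matrix()
z=s["eef_pos"][2]
for ox in(-12,0,12,21):print(ox,((proj("wrist",s["eef_pos"]+R@np.array([ox,0,z-60.5]),m)-[200,120])*3).round(0))
```

```text
pos [476.9 -80.2 247.1] rot [ 3.1245 -0.0153  0.5959] op 0.654 F [ 0.  -0.3  0.6] q [-0.17  0.36  2.07 -0.    0.7   0.81] t 10.32
shift [-4.2  0.8 44.1] turn 0.004
-12 [353. 432.]
0 [353. 374.]
12 [353. 312.]
21 [353. 264.]
```

View pics/w6.png

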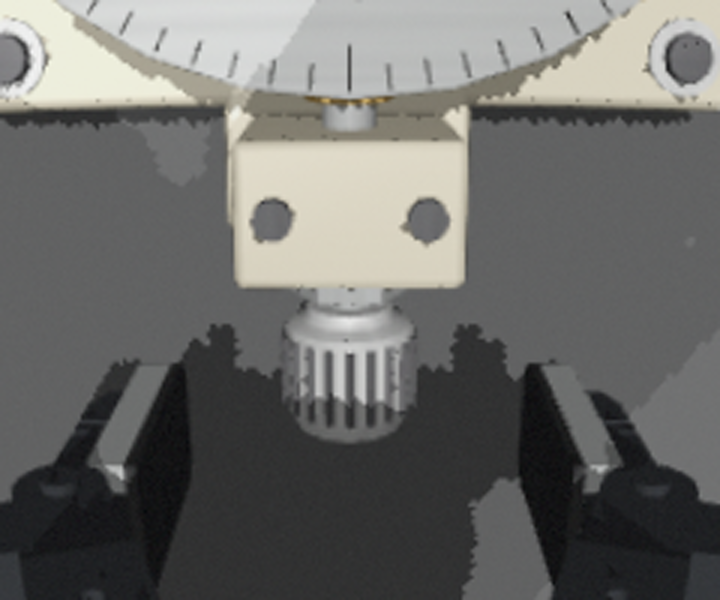

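The knob spans rows ~312–435, so its centre at ~373 sits on the tool axis at 374, and column 350 matches 353. I'll shift back 2.5 mm for bracket clearance, descend 44 mm and close.

Call:
step_arm --commands '[[[-2.5,-0.3,15],0,0.65],[[0,0,15],0,0.65],[[0,0,10],0,0.65],[[0,0,3],0,0.65],[[0,0,0],0,0.65]]'

```text
clock: 11.0
eef_pos: [475.8, -82.0, 202.1]
tcp_rot: [3.123, -0.017, 0.596]
contact_force: [0.0, -0.6, -1.0]
opening: 0.651
```

Run:
```python
from h import *
go([474.8,-83.5,203],.592)
```

```text
pos [475.8 -82.  202.1] rot [ 3.1231 -0.0167  0.5955] op 0.651 F [ 0.  -0.6 -1. ] q [-0.17  0.44  2.09 -0.    0.59  0.8 ] t 11.0
shift [-1.7  0.7 -0.9] turn 0.004
```

Call:
step_arm --commands '[[[0,0,0],0,0.1],[[0,0,0],0,0.1],[[0,0,0],0,0.1],[[0,0,0],0,0.1],[[0,0,0],0,0.1],[[0,0,0],0,0.1]]' --force 70

```text
clock: 11.75
eef_pos: [475.3, -81.1, 202.9]
tcp_rot: [3.125, -0.017, 0.594]
contact_force: [0.2, 1.1, -2.2]
opening: 0.273
```

Call:
step_arm --commands '[[[-2,0,0],0,0.1],[[-2,0,0],0,0.1],[[-2,0,0],0,0.1],[[-2,0,0],0,0.1],[[-2,0,0],0,0.1],[[-1,0,0],0,0.1]]'

```text
clock: 12.5
eef_pos: [468.6, -85.4, 202.9]
tcp_rot: [3.124, -0.025, 0.592]
contact_force: [4.7, 7.0, -5.8]
opening: 0.269
```

Run:
```python
from h import *
go([475.3,-81.1,202.9],.592)
```

```text
pos [468.6 -85.4 202.9] rot [ 3.124  -0.0247  0.5923] op 0.269 F [ 4.7  7.  -5.8] q [-0.19  0.43  2.1   0.01  0.58  0.79] t 12.5
shift [8.  0.1 0.2] turn 0.0
```

Call:
step_arm --commands '[[[-2,0,0],0,0.1],[[-2,0,0],0,0.1],[[-2,0,0],0,0.1],[[-1.5,0,0],0,0.1]]'

```text
clock: 13.0
eef_pos: [464.7, -87.9, 202.9]
tcp_rot: [3.123, -0.031, 0.591]
contact_force: [5.2, 9.0, -6.2]
opening: 0.273
```

Run:
```python
from h import *
go([475.3,-81.1,202.9],.592)
```

```text
pos [464.7 -87.9 202.9] rot [ 3.1228 -0.0313  0.5913] op 0.273 F [ 5.2  9.  -6.2] q [-0.19  0.42  2.11  0.02  0.57  0.77] t 13.0
shift [12.6  0.3  0.4] turn -0.001
```

Call:
step_arm --commands '[[[-2,0,0],0,0.1],[[-2,0,0],0,0.1],[[-2,0,0],0,0.1]]'

```text
clock: 13.38
eef_pos: [462.2, -89.4, 202.9]
tcp_rot: [3.121, -0.038, 0.59]
contact_force: [11.9, 17.7, -11.0]
opening: 0.272
```

Run:
```python
from h import *
go([475.3,-81.1,202.9],.592)
```

```text
pos [462.2 -89.4 202.9] rot [ 3.1214 -0.0384  0.59  ] op 0.272 F [ 11.9  17.7 -11. ] q [-0.2   0.42  2.12  0.02  0.56  0.76] t 13.38
shift [15.5  0.3  0.6] turn -0.002
```

The axial force rose to about 20 N, against 10 N from the spring alone, so the plunger is at its stop. I'll hold it there and check.

Call:
step_arm --commands '[[[-0.8,0,0],0,0.1],[[-0.8,0,0],0,0.1],[[-0.8,0,0],0,0.1],[[-0.8,0,0],0,0.1],[[-0.8,0,0],0,0.1],[[-0.8,0,0],0,0.1],[[-0.8,0,0],0,0.1],[[-0.8,0,0],0,0.1]]'

```text
clock: 14.38
eef_pos: [462.0, -89.0, 202.7]
tcp_rot: [3.119, -0.051, 0.59]
contact_force: [5.7, 8.0, -6.9]
opening: 0.269
```

Run:
```python
from h import *
go([475.3,-81.1,202.9],.592)
w=cv2.resize(grab_frame("wrist")[60:310,170:470],(400,333),interpolation=cv2.INTER_CUBIC)
c=cv2.resize(grab_frame("scene")[170:260,245:353],(400,333),interpolation=cv2.INTER_CUBIC)
cv2.imwrite("pics/end.png",np.hstack([w,c]))
go([475.3,-81.1,202.9],.592)
```

```text
pos [462.  -89.  202.7] rot [ 3.1194 -0.0506  0.5902] op 0.269 F [ 5.7  8.  -6.9] q [-0.2   0.42  2.12  0.04  0.55  0.75] t 14.38
shift [15.4  0.8  0.6] turn -0.002
pos [462.1 -89.  202.7] rot [ 3.1194 -0.0506  0.5902] op 0.268 F [ 5.6  7.6 -5.9] q [-0.2   0.42  2.12  0.04  0.55  0.75] t 14.47
shift [15.4  0.8  0.6] turn -0.002
```

View pics/end.png

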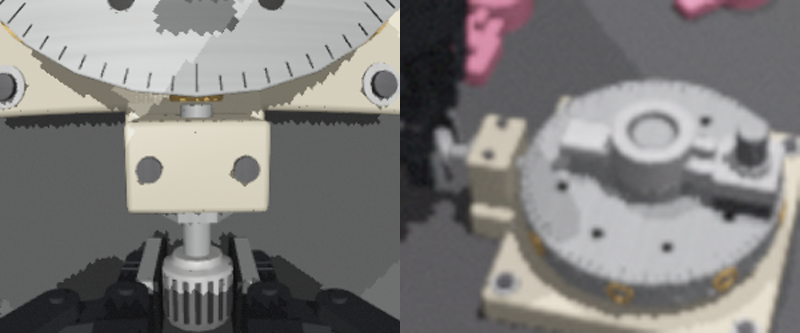

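The pin is still seated and the station mark is centred, but the 0.8 mm rows let the pull relax to about 9 N while the tool tilted. I'll pull harder.

Call:
step_arm --commands '[[[-2.5,0,0],0,0.1],[[-2.5,0,0],0,0.1],[[-2.5,0,0],0,0.1]]' --force 90

```text
clock: 14.85
eef_pos: [459.2, -90.8, 202.8]
tcp_rot: [3.118, -0.059, 0.589]
contact_force: [14.3, 22.9, -13.0]
opening: 0.265
```

Run:
```python
from h import *
go([475.3,-81.1,202.9],.592)
```

```text
pos [459.2 -90.8 202.8] rot [ 3.1178 -0.0591  0.5889] op 0.265 F [ 14.3  22.9 -13. ] q [-0.21  0.42  2.13  0.05  0.54  0.73] t 14.85
shift [18.7  0.8  1. ] turn -0.003
```

Call:
step_arm --commands '[[[-1.8,0,0],0,0.1],[[-1.8,0,0],0,0.1],[[-1.8,0,0],0,0.1],[[-1.8,0,0],0,0.1],[[-1.8,0,0],0,0.1],[[-1.8,0,0],0,0.1]]'

```text
clock: 15.6
eef_pos: [457.1, -91.6, 202.5]
tcp_rot: [3.115, -0.074, 0.589]
contact_force: [10.3, 15.5, -9.3]
opening: 0.265
```

Run:
```python
from h import *
go([475.3,-81.1,202.9],.592)
m=camera_model("wrist")
w=cv2.resize(grab_frame("wrist")[60:310,170:470],(400,333),interpolation=cv2.INTER_CUBIC)
c=cv2.resize(grab_frame("top")[160:245,300:402],(400,333),interpolation=cv2.INTER_CUBIC)
cv2.imwrite("pics/end2.png",np.hstack([w,c]))
for i in range(6): grab_frame("top")
go([475.3,-81.1,202.9],.592)
# knob shoulder position if at 121+12 from axis (top ridge), hub (586.5,-8.1)
u=np.array([np.cos(.592),np.sin(.592)])
for r,z in((112,66),(121,60.5),(131.5,60.5),(133,60.5)):
    X=np.append(np.array([587.,-8])-r*u,z);print(r,((proj("wrist",X,m)-[170,60])*4/3).round(0))
```

```text
pos [457.1 -91.6 202.5] rot [ 3.1153 -0.0742  0.5889] op 0.265 F [10.3 15.5 -9.3] q [-0.21  0.41  2.14  0.07  0.52  0.71] t 15.6
shift [21.   1.3  1.2] turn -0.003
pos [457.1 -91.6 202.5] rot [ 3.1153 -0.0741  0.5889] op 0.264 F [ 9.8 15.4 -9.1] q [-0.21  0.41  2.14  0.07  0.52  0.71] t 16.0
shift [21.   1.3  1.2] turn -0.003
112 [194. 209.]
121 [194. 234.]
131.5 [194. 267.]
133 [194. 271.]
```

View pics/end2.png

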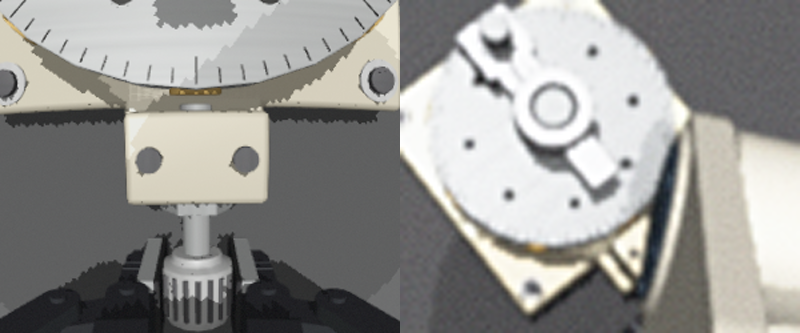

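The axial force is steady at about 17 N for 0.4 s, above the 10 N spring, so the plunger is on its stop. The picture shows the nose clear of the rim, the station mark centred and the pin seated. I'm handing in.

```bash
python3 -c "
from rig import sign_off,sense
print(sign_off()); s=sense(); print(s['clock'],s['contact_force'],s['opening'])"
```

```text
the job is handed in; nothing more can be done
None
the job is handed in; nothing more can be done
```

The lever is ready to index, and I handed the job in at about 16 s of the 56 s allowed. No verdict is reported.

- **Pin:** I took the steel round-headed pin from the stand, pushed it through the lug into the rest pad with no noticeable force, and let go. The fixed cameras then showed it upright with its collar on the lug, within a few crop pixels of where it should be.
- **Plunger:** I pulled the knob back to its stop and finished still gripping it. The pull held at about 17 N for the last 0.4 s, against 10 N for the spring alone. The last wrist picture shows the nose clear of the rim and the station mark centred.
- **Slack during the pull:** Partway through, the pull relaxed to about 9 N while the tool tilted, so the plunger may briefly have dropped below 10.5 mm. I pulled again to bring it back to the stop. The tool ended about 0.08 rad off vertical.
- **Not measured:** I read the plunger travel from force and pictures only. I did not measure the T-handled pin, ring gauge, gauge case or loupe at the end, but no move went near the ring, case or loupe. I kept clear of the T-handled pin, and no contact showed.

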